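Roll the winder drum into line with the spindle

ROBOT

A 6-joint arm with a two-finger parallel gripper is mounted at the origin on the work surface. World frame = base frame: x ahead of the robot, y to its left, z up, the work surface at z = 0. Lengths are in m, angles in rad, forces in N, time in s.
With the tool pointing down it reaches from about 0.25 to 0.725 m from the base axis. Payload 4 kg.
Tool frame: the origin (TCP) lies between the finger pads; the fingertips stand 11 mm ahead of it and the grasp point (between the pads) lies 8 mm behind it (bot.tip_extent is the distance from the TCP to the fingertips, in m); z points along the fingers, y is the direction in which the jaws open and shut (so a half turn about z gives the same grasp; the last joint's range is limited). The gripper opens to 85 mm and grips with 20 to 120 N. Pads are 22 mm wide; open, the fingers measure 114 mm over their backs; the gripper's body (76 mm by 85 mm) begins 54 mm behind the grasp point. The pads swing forward as they close: fully open they stand 13 mm farther back than shut.
Start: joints at [-1.338, 0.241, 0.005, 1.335, 0, 1.571], TCP at [0.115, -0.487, 0.242] pointing down, gripper open.
Joint ranges: [-2.72, 2.72], [-1.05, 1.87], [-1.09, 1.28], [-1.99, 2.15], [-1.42, 1.44], [-3.14, 3.14]. Speed limits (rad/s): [2.79, 2.79, 3.14, 3.14, 3.14, 3.14].

INTERFACE

Orientations are given as a unit quaternion [x, y, z, w].
In Python, from station import bot, imaging, look_for gives the robot as it stands.
- The arm moves only by the tool arm_command, never from a script. Its argument "plan" is a list of rows, each an object with "jaw": the closure, from -1 (fully open) to 1 (shut), so that 0 is half open; "travel": the shift along the tool's x, y, z in cm, a list of three; "spin": the turn about the tool's z in degrees. A call has 1 to 12 rows; each row is the pose to reach, as a shift and turn from the pose measured when the call began, along the tool's axes at that moment; what a row does not reach only later rows make up. A row lasts 1/10 s, in which the tool goes at most 50 mm and 8.59 degrees, less where a joint would pass 70% of its speed; a pose out of reach is approached as far as the arm can. A call with a gripper value outside its range is refused whole. The fingers move at their own pace and stop on an object; the grip force is fixed at half the most. Time passes only in rows, so rows that repeat a pose let the fingers close. It gives the time, the measured TCP pose, the force and the opening at its end, in the units of the state.
- bot.sense(): the state, without advancing time (a new reading comes with each control period).
- imaging.grab_frame(name): name is "side" or "top" or "wrist"; returns a dict with "color" (480x640x3 uint8, red, green, blue), "intrinsics" (3x3 intrinsics, pixels), "extrinsics" (4x4, takes a point from camera to world coordinates). Camera axes: x right, y down, z forward; pixel columns grow to the right and rows downward; lengths in m; the calibration is good to about 2 mm. The wrist camera is an equidistant fisheye: a pixel r from the principal point sees the ray r / f radians off the axis. A picture is of the moment at which its call begins. There is no depth.
- bot.job_done(): hands the job in, once; it reports no verdict.
Trained networks look in the newest picture that a camera, given by its name, has taken for a name from the list of things; names that differ only in an ending like _2 or _b are one class to them, and where a whole thing is asked for, a point or a joint stands for the part that bears it (a point fixed in the world has none). Each returns a list of dicts, best first, with "p" (0 to 1); they miss things now and then, are a little off and sometimes report something else, mostly with a low value. They report only what shows in the picture. A call takes as long as a camera call. They do not tell look-alikes from the thing itself.
- look_for(name, camera): "xyz" ([x, y, z] in m, in world coordinates, good to about 4 mm: the middle of the surface that is visible of it).
The state is a dict: "time_s": time; "joint_positions": joint angles; "qvel": joint speeds; "joint_torque": joint torques, N m; "tcp_pos": TCP position; "tcp_rot": TCP orientation; "force": force on the tool from outside, world axes, zero at the start; "moment": the same for the moment, N m; "width": finger opening in m.
Only numpy, scipy, OpenCV 4.12 (cv2) and the standard library are available. Lean on these libraries where they do the work, as an engineer would, in place of code of your own. Each camera call takes 0.05 s, during which the arm holds its last target.

TASK

Roll the big bare aluminium drum along the rubber mat, pushing it only on its upper half with the fingertips, until it stops straight in front of the winder's spindle with its bore in line with the spindle, ready to be slid on. Do not grip, lift or tip the drum, do not slide it up against the spindle, and leave the other things on the mat where they are.

Things in the scene. Friction and masses are not known exactly. Their poses are not given: they have to be found in the camera images.
- drum: Bare aluminium cylinder lying on the mat, 90 mm diameter, 100 mm long, about 0.45 kg; the largest loose thing. 28 mm dark bore in each end face. Origin at its centre, 45 mm above the mat; x is its axis (within 4 degrees of the winder's x at the start), z starts up. Grips mat and fingertips (friction about 0.6), stays where left at rest, coasts some mm from a slow roll, cm from a fast one.
- winder: Fixed line winder on the far part of the mat: aluminium base plate 120 x 130 x 12 mm, upright 70 mm wide and 75 mm high, dark 68 mm motor behind, bare steel spindle in front. Origin on the bench straight below the spindle's tip; x runs along the spindle from its tip into the winder (away from the robot), z up. Base plate begins 45 mm behind the tip.
- spindle_tip (a point): Tip of the winder's horizontal steel spindle, 12 mm in diameter, 40 mm long, 49 mm above the bench: the same height as the drum's axis. The spindle points towards the robot.
- drum_place (a point): Unmarked point where the drum's centre belongs: in the spindle's line, 85 mm before its tip, 49 mm above the bench (35 mm gap between the tip and the drum's end face). At the start the drum lies 80 to 140 mm from here to one side or the other along the winder's y axis, and has to roll that far.
- mat: Fixed flat grey rubber mat, 500 x 800 mm, 4 mm thick, on the bench; everything stands on it. Origin at the centre of its underside.
- line_spool: Black plastic spool of green line standing on end, 62 mm in diameter, 55 mm high; stands on the other side of the drum's goal, 80 to 140 mm from it. Leave alone. Origin at the centre of its underside.
- oil_bottle: Small clear oil bottle, 34 mm in diameter, 85 mm high, beside the winder. Leave alone. Origin at the centre of its underside.
- screw_jar: Glass jar with a steel cap, 56 mm in diameter, 60 mm high, beside the winder. Leave alone. Origin at the centre of its underside.
- screwdriver: Screwdriver, 170 mm long, lying on the robot's side of the mat. Leave alone. Origin under its middle.
- spanner: Flat spanner, 150 mm long, lying on the robot's side of the mat. Leave alone. Origin under its middle.
- rod_clamp: Aluminium rod clamp, foot 50 x 36 mm with a round post on it, 52 mm high in all, on the robot's side of the mat. Leave alone. Origin at the centre of its underside.
Things that resemble listed ones, but are neither listed nor needed, are in the scene too. Leave any pink look-alike of the drum alone.

How it is judged:
By the outcome, as a careful person would: the job done as asked, in the order asked, and still so for the second after the job is handed in, with the robot touching nothing.
It also fails if it takes over 61 s, if anything falls off the work surface, if the arm or the gripper's body presses on something with over 40 N, if the wrist force passes 120 N, or if a joint passes its speed limit or range.

## Working session

There is one attempt and no reset: what is moved stays moved. The work goes in short steps, Python scripts to look and compute and a tool call to move; the robot and the scene stay as the last step left them, time stands still between calls to the robot, and variables do not carry over. Pictures are saved under pics/ and viewed, and the job is handed in when it is done.

Besides the shell and the picture viewer there is one more tool, called after ">>>" as name(argument=value, ...) on one line, values as JSON. arm_command: Moves the arm, as the interface text tells. Its arguments: {"type":"object","properties":{"plan":{"type":"array","items":{"type":"object","properties":{"jaw":{"type":"number"},"travel":{"type":"array","items":{"type":"number"}},"spin":{"type":"number"}}}}},"required":["plan"]}

```bash
mkdir -p pics; cat > h.py <<'E'
import numpy as np, cv2
from station import bot, imaging, look_for
def snap(cam,name):
    f=imaging.grab_frame(cam); cv2.imwrite('pics/'+name,cv2.cvtColor(f['color'],cv2.COLOR_RGB2BGR)); return f
def px(f,p):
    T=np.array(f['extrinsics']);K=np.array(f['intrinsics']); c=np.linalg.inv(T)@np.r_[p,1]
    return (K@(c[:3]/c[2]))[:2]
def at(f,u,v,z):
    T=np.array(f['extrinsics']);K=np.array(f['intrinsics']); d=T[:3,:3]@np.linalg.inv(K)@[u,v,1]; o=T[:3,3]
    return o+d*(z-o[2])/d[2]
E
python3 - <<'E'
from h import *
s=bot.sense(); print(s)
for c in('side','top'):
    f=snap(c,c+'1.png'); print(c,f['intrinsics'],f['extrinsics'])
    for n in('drum','winder','spindle_tip','line_spool'):
        print(n,[(np.round(d['xyz'],3).tolist(),round(d['p'],2)) for d in look_for(n,c)])
E
```

```text
{'time_s': 0.0, 'joint_positions': array([-1.33803119e+00,  2.41403581e-01,  3.70509066e-03,  1.33521835e+00,
        5.77951067e-06,  1.57080356e+00]), 'qvel': array([-2.85839842e-05,  9.16405233e-04, -1.87673951e-03, -6.63859444e-04,
       -7.14772880e-04, -1.33145251e-03]), 'joint_torque': array([-2.35229572e-04, -3.72320831e+01,  2.52406704e+01,  1.69966975e-02,
        4.91210562e-05, -2.71412588e-06]), 'tcp_pos': array([ 0.11519177, -0.48590681,  0.24141034]), 'tcp_rot': array([ 9.93235051e-01,  1.16116357e-01, -1.20250851e-04, -1.05342130e-03]), 'force': array([-0.30494587,  0.5792748 , -0.49729458]), 'moment': array([-0.00751652, -0.02320445,  0.02091792]), 'width': 0.08519203775794015}
side [[547.65921971   0.         327.70371309]
 [  0.         547.65921971 233.62887302]
 [  0.           0.           1.        ]] [[-0.88638924 -0.26088789  0.38242859  0.08488928]
 [-0.46279031  0.4783015  -0.7463597   0.77090248]
 [ 0.01180003 -0.83854945 -0.54469769  0.62977852]
 [ 0.          0.          0.          1.        ]]
drum [([0.552, 0.058, 0.069], 0.88), ([0.209, -0.267, 0.068], 0.83), ([0.201, 0.31, 0.078], 0.7)]
winder [([0.742, -0.064, 0.055], 0.83)]
spindle_tip [([0.737, -0.059, 0.056], 0.68), ([0.413, -0.193, 0.008], 0.63), ([0.7, 0.045, 0.044], 0.48)]
line_spool [([0.577, -0.203, 0.043], 0.97), ([0.736, -0.06, 0.056], 0.39)]
top [[506.2519232    0.         316.03179634]
 [  0.         506.2519232  241.93057101]
 [  0.           0.           1.        ]] [[ 0.01735507 -0.98075128  0.19448838  0.26402954]
 [-0.99984148 -0.01624974  0.00727739 -0.01072752]
 [-0.00397692 -0.19458385 -0.98087783  1.17255254]
 [ 0.          0.          0.          1.        ]]
drum [([0.219, 0.278, 0.084], 0.98), ([0.558, 0.029, 0.087], 0.95), ([0.209, -0.293, 0.084], 0.84)]
winder [([0.756, -0.085, 0.061], 0.67)]
spindle_tip [([0.755, -0.08, 0.06], 0.64)]
line_spool [([0.581, -0.213, 0.059], 0.62)]
```

View pics/side1.png

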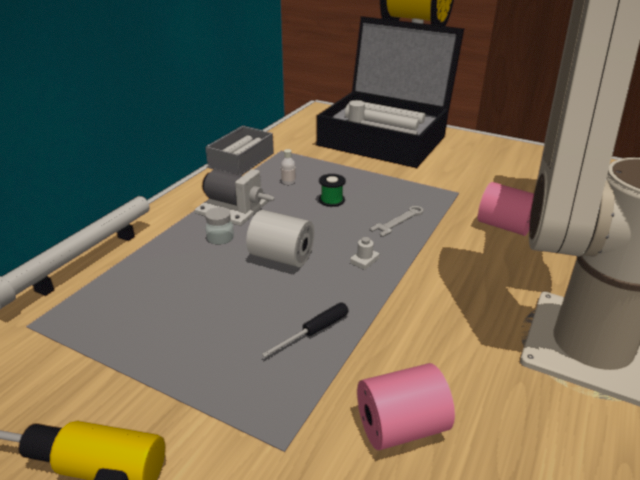

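View pics/top1.png

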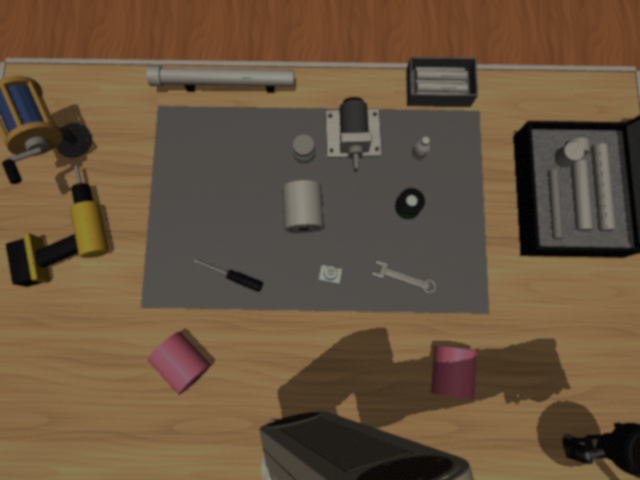

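```bash
python3 - <<'E'
import cv2
a=cv2.imread('pics/top1.png')[60:220,230:470]
cv2.imwrite('pics/top1z.png',cv2.resize(a,None,fx=3.3,fy=3.3,interpolation=2))
a=cv2.imread('pics/side1.png')[80:300,130:400]
cv2.imwrite('pics/side1z.png',cv2.resize(a,None,fx=2.7,fy=2.7,interpolation=2))
E
```

```text
(no output)
```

View pics/top1z.png

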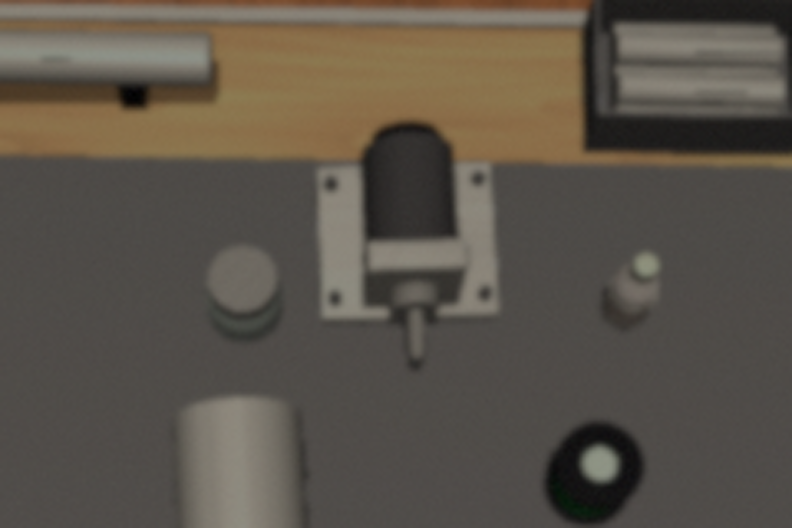

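View pics/side1z.png

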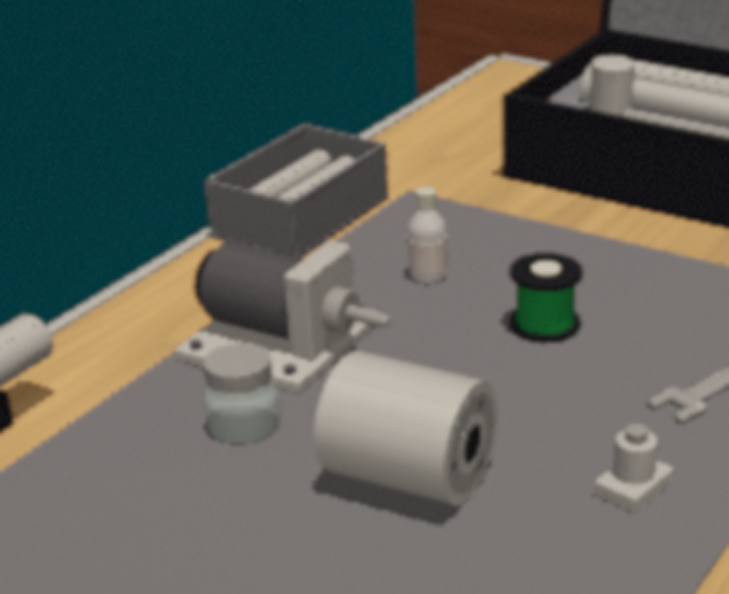

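```bash
cat > m.py <<'E'
from h import *
from scipy.optimize import minimize
def cyl(c,yaw,n=48):
    t=np.linspace(0,2*np.pi,n,endpoint=False); P=[]
    for s in(-.05,.05):
        P+= [np.array([s,.045*np.cos(a),.045*np.sin(a)]) for a in t]
    R=np.array([[np.cos(yaw),-np.sin(yaw),0],[np.sin(yaw),np.cos(yaw),0],[0,0,1]])
    return np.array(P)@R.T+c
def proj(f,P):
    T=np.array(f['extrinsics']);K=np.array(f['intrinsics']); c=(P-T[:3,3])@T[:3,:3]; c=c@K.T; return c[:,:2]/c[:,2:]
def hullmask(f,P,S=4):
    h=cv2.convexHull(proj(f,P).astype(np.float32))[:,0]
    m=np.zeros((480*S,640*S),np.uint8); cv2.fillPoly(m,[np.round((h*S+S/2-.5)*16).astype(np.int32)],255,shift=4)
    return cv2.resize(m,(640,480),interpolation=cv2.INTER_AREA).astype(float)/255
def hull(f,P): return cv2.convexHull(proj(f,P).astype(np.float32))[:,0]
E
python3 - <<'E'
from h import *
f=imaging.grab_frame('top')
z=lambda u,v:(230+(u+.5)/3.3-.5,60+(v+.5)/3.3-.5)
for n,p,h in [('tip',(416,365),.05),('tipz',(416,320),.052),('FL',(322,319),.016),('FR',(498,312),.016),('BL',(317,166),.016),('BR',(493,162),.016)]:
    u=z(*p); print(n,np.round(u,1),at(f,*u,h).round(4))
s=imaging.grab_frame('side'); u=(130+386/2.7,80+320/2.7); print('tip side',u,at(s,*u,.05))
for cam,F,(x0,y0,x1,y1) in (('top',f,(275,165,335,245)),('side',s,(225,190,330,285))):
    g=F['color'][y0:y1,x0:x1].astype(int).sum(2)//3
    print(cam); 
    for r in range(0,y1-y0,12): print(y0+r,g[r,::3].tolist())
E
```

```text
tip [355.7 170.3] [ 0.658  -0.0917  0.05  ]
tipz [355.7 156.6] [ 0.6907 -0.0915  0.052 ]
FL [327.2 156.3] [ 0.7041 -0.0255  0.016 ]
FR [380.6 154.2] [ 0.7115 -0.1539  0.016 ]
BL [325.7 110. ] [ 0.8241 -0.0202  0.016 ]
BR [379.  108.7] [ 0.8294 -0.1511  0.016 ]
tip side (272.96296296296293, 198.5185185185185) [ 0.65952455 -0.09003416  0.05      ]
top
165 [76, 75, 76, 75, 74, 76, 75, 75, 75, 74, 74, 76, 76, 75, 76, 75, 75, 75, 76, 75]
177 [75, 75, 76, 75, 75, 76, 76, 76, 75, 75, 75, 75, 75, 75, 76, 75, 75, 75, 75, 75]
189 [78, 78, 72, 85, 103, 117, 121, 129, 132, 133, 126, 121, 112, 102, 87, 62, 75, 75, 76, 76]
201 [76, 75, 75, 81, 101, 115, 122, 127, 132, 134, 129, 121, 114, 105, 91, 68, 70, 77, 76, 74]
213 [76, 76, 75, 76, 98, 113, 121, 126, 133, 135, 131, 124, 116, 108, 96, 76, 66, 77, 76, 76]
225 [76, 76, 76, 72, 91, 95, 91, 78, 71, 66, 66, 58, 57, 56, 61, 65, 55, 76, 76, 76]
237 [77, 77, 77, 78, 76, 77, 79, 76, 76, 76, 78, 76, 77, 77, 76, 76, 77, 76, 77, 77]
side
190 [68, 73, 74, 75, 114, 114, 119, 106, 111, 151, 156, 100, 90, 116, 117, 119, 119, 118, 118, 118, 118, 118, 118, 117,
[... 570 characters left out ...]
18, 118]
238 [106, 100, 92, 115, 118, 118, 119, 132, 150, 153, 155, 158, 158, 161, 163, 165, 167, 169, 171, 172, 173, 174, 176, 177, 133, 89, 95, 41, 96, 94, 118, 118, 118, 119, 119]
250 [118, 118, 118, 118, 118, 118, 119, 117, 103, 105, 106, 109, 111, 113, 118, 120, 123, 127, 131, 134, 138, 142, 144, 129, 87, 100, 48, 92, 86, 110, 118, 119, 118, 118, 119]
262 [118, 118, 117, 119, 119, 119, 118, 106, 78, 68, 64, 62, 63, 63, 60, 63, 62, 64, 69, 81, 90, 96, 99, 103, 102, 90, 99, 114, 119, 119, 119, 119, 119, 118, 118]
274 [118, 118, 118, 118, 118, 118, 119, 118, 118, 118, 118, 119, 118, 118, 119, 118, 119, 118, 118, 118, 117, 109, 93, 102, 118, 119, 118, 118, 119, 118, 118, 119, 119, 118, 118]
```

```bash
cat >> m.py <<'E'
def resample(h,n=160):
    h=np.vstack([h,h[:1]]); d=np.r_[0,np.cumsum(np.linalg.norm(np.diff(h,axis=0),axis=1))]
    t=np.linspace(0,d[-1],n,endpoint=False); p=np.c_[np.interp(t,d,h[:,0]),np.interp(t,d,h[:,1])]
    return p
def score(imgs,x):
    s=0
    for f,g in imgs:
        p=resample(hull(f,cyl(np.array([x[0],x[1],.049]),x[2]))).astype(np.float32)
        tg=np.roll(p,-1,0)-np.roll(p,1,0); tg/=np.linalg.norm(tg,axis=1)[:,None]; n=np.c_[tg[:,1],-tg[:,0]].astype(np.float32)
        def smp(q): return cv2.remap(g,q[:,0].copy(),q[:,1].copy(),cv2.INTER_LINEAR)[:,0]
        s+=np.minimum(np.abs(smp(p+1.2*n)-smp(p-1.2*n)),35).mean()
    return s
def fit(fs,x0,quiet=False,span=.012):
    imgs=[(f,cv2.GaussianBlur(cv2.cvtColor(f['color'],cv2.COLOR_RGB2GRAY).astype(np.float32),(0,0),.7)) for f in fs]
    best=max(((score(imgs,(a,b,c)),(a,b,c)) for a in x0[0]+np.arange(-span,span+.001,.003) for b in x0[1]+np.arange(-span,span+.001,.003) for c in x0[2]+np.radians([-4,-2,0,2,4])))
    r=minimize(lambda x:-score(imgs,(x[0]/100,x[1]/100,x[2]/10)),[best[1][0]*100,best[1][1]*100,best[1][2]*10],method='Nelder-Mead',options=dict(initial_simplex=np.array([best[1][0]*100,best[1][1]*100,best[1][2]*10])+np.array([[0,0,0],[.2,0,0],[0,.2,0],[0,0,.2]]),xatol=1e-3,fatol=1e-3))
    x=np.array([r.x[0]/100,r.x[1]/100,r.x[2]/10]); 
    return x,-r.fun
def show(x): return '%.4f %.4f yaw %.2f'%(x[0],x[1],np.degrees(x[2]))
def draw(f,x,name,crop,k):
    im=cv2.cvtColor(f['color'],cv2.COLOR_RGB2BGR); x0,y0,x1,y1=crop
    im=cv2.resize(im[y0:y1,x0:x1],None,fx=k,fy=k,interpolation=2)
    h=(hull(f,cyl(np.array([x[0],x[1],.049]),x[2]))-[x0,y0]+.5)*k-.5
    cv2.polylines(im,[h.round().astype(np.int32)],True,(0,0,255),1); cv2.imwrite('pics/'+name,im)
E
python3 - <<'E'
from m import *
t=imaging.grab_frame('top');s=imaging.grab_frame('side')
for n,fs in(('t',[t]),('s',[s]),('b',[t,s])):
    x,v=fit(fs,(.553,.025,0.02)); print(n,show(x),v)
draw(t,x,'ft.png',(260,150,350,250),5); draw(s,x,'fs.png',(220,180,340,290),5)
a=cv2.imread('pics/ft.png');b=cv2.imread('pics/fs.png'); 
im=np.zeros((550,1050,3),np.uint8); im[:500,:450]=a; im[:550,450:]=b; cv2.imwrite('pics/fit1.png',cv2.resize(im,(800,419)))
E
```

```text
t 0.5684 0.0267 yaw 4.09 16.90147590637207
s 0.5667 0.0307 yaw 4.87 24.250347137451172
b 0.5669 0.0330 yaw 5.71 36.05467987060547
```

View pics/fit1.png

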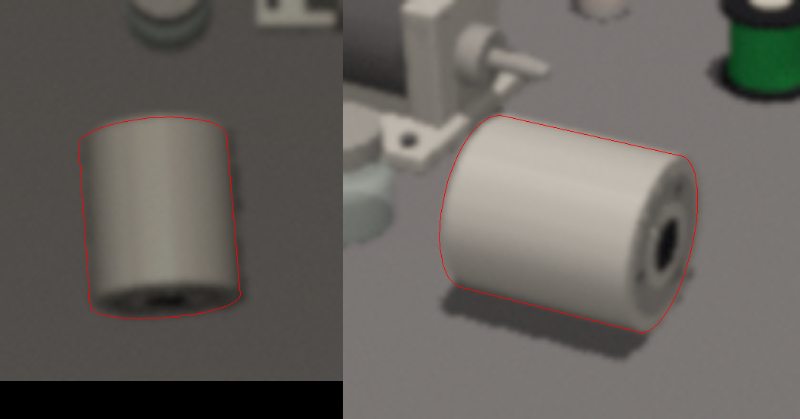

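>>> arm_command(plan=[{"jaw": 0,"travel": [5,-4.2,0],"spin": -8},{"jaw": 0,"travel": [9,-7.6,0],"spin": -16},{"jaw": 0,"travel": [12.8,-10.8,0],"spin": -24},{"jaw": 0,"travel": [16.6,-14,0],"spin": -32},{"jaw": 0,"travel": [20.4,-17.2,0],"spin": -40},{"jaw": 0,"travel": [24.2,-20.4,0],"spin": -48},{"jaw": 0,"travel": [28,-23.6,0],"spin": -56},{"jaw": 0,"travel": [31.8,-26.8,0],"spin": -64},{"jaw": 0,"travel": [35.6,-30,0],"spin": -72},{"jaw": 0,"travel": [39.4,-33.2,0],"spin": -79},{"jaw": 0,"travel": [42,-35.4,0],"spin": -79},{"jaw": 0,"travel": [43,-36.3,0],"spin": -79}])

```text
time_s: 1.9
tcp_pos: [0.4524, -0.0305, 0.2423]
tcp_rot: [0.691, 0.723, 0.001, 0.0]
force: [-0.8, -0.3, 0.4]
width: 0.0424
```

```bash
cat >> m.py <<'E'
from scipy.spatial.transform import Rotation as Ro
def state():
    s=bot.sense(); R=Ro.from_quat(s['tcp_rot']).as_matrix()
    print('t %.2f'%s['time_s'],'tcp',np.round(s['tcp_pos'],4),'ty yaw %.2f'%np.degrees(np.arctan2(R[1,1],R[0,1])),'zaxis',R[:,2].round(3),'w %.3f'%s['width'],'F',np.round(s['force'],1)); return s,R
E
python3 - <<'E'
from m import *
state(); print(bot.tip_extent)
f=snap('wrist','w1.png'); print(f['intrinsics'],f['extrinsics'])
E
```

```text
t 1.90 tcp [ 0.4524 -0.0305  0.2423] ty yaw 2.65 zaxis [ 0.002  0.001 -1.   ] w 0.042 F [-0.8 -0.3  0.4]
0.011
[[371.64829954   0.         321.51496484]
 [  0.         371.64829954 236.78932886]
 [  0.           0.           1.        ]] [[ 0.99895754  0.04322874  0.01466634  0.4504426 ]
 [ 0.04556697 -0.96354187 -0.26364884  0.03675699]
 [ 0.00273442  0.2640423  -0.96450722  0.37369063]
 [ 0.          0.          0.          1.        ]]
```

View pics/w1.png

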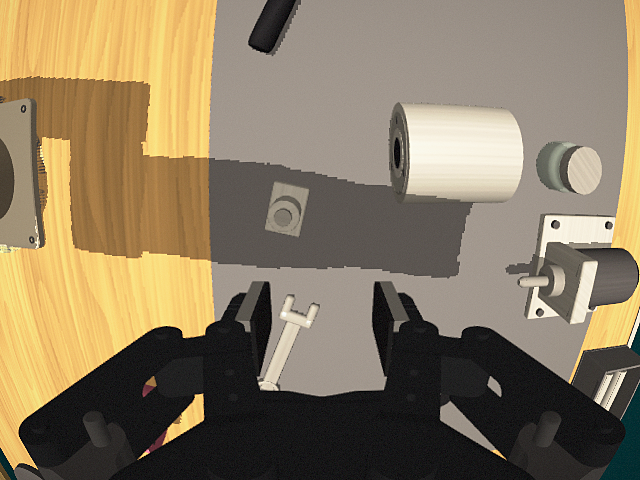

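```bash
cat >> m.py <<'E'
_proj=proj
def proj(f,P):
    if not f.get('fish'): return _proj(f,P)
    T=np.array(f['extrinsics']);K=np.array(f['intrinsics']); c=(P-T[:3,3])@T[:3,:3]
    r=np.hypot(c[:,0],c[:,1]); th=np.arctan2(r,c[:,2])
    return np.c_[K[0,0]*th*c[:,0]/r+K[0,2],K[1,1]*th*c[:,1]/r+K[1,2]]
def atw(f,u,v,z):
    T=np.array(f['extrinsics']);K=np.array(f['intrinsics']); a=np.array([(u-K[0,2])/K[0,0],(v-K[1,2])/K[1,1]]); th=np.hypot(*a)
    d=T[:3,:3]@np.r_[np.sin(th)*a/th,np.cos(th)]; o=T[:3,3]; return o+d*(z-o[2])/d[2]
def gw():
    f=imaging.grab_frame('wrist'); f['fish']=1; return f
E
python3 - <<'E'
from m import *
f=gw(); im=cv2.cvtColor(f['color'],cv2.COLOR_RGB2BGR)
cv2.imwrite('pics/w1z.png',cv2.resize(im[190:340,500:640],None,fx=5,fy=4,interpolation=2)) if 0 else cv2.imwrite('pics/w1z.png',cv2.resize(im[200:340,500:640],None,fx=4,fy=4,interpolation=2))
x,v=fit([f],(.567,.03,.08)); print(show(x),v); draw(f,x,'w1d.png',(370,80,550,220),4)
for n,u,h in(('tip',(519,282),.049),('FL',(541,215),.016),('FR',(527,319),.016)): print(n,atw(f,*u,h).round(4))
E
```

```text
0.5681 0.0305 yaw 4.62 23.65176773071289
tip [ 0.664  -0.0919  0.049 ]
FL [ 0.699 -0.025  0.016]
FR [ 0.7109 -0.1538  0.016 ]
```

View pics/w1z.png

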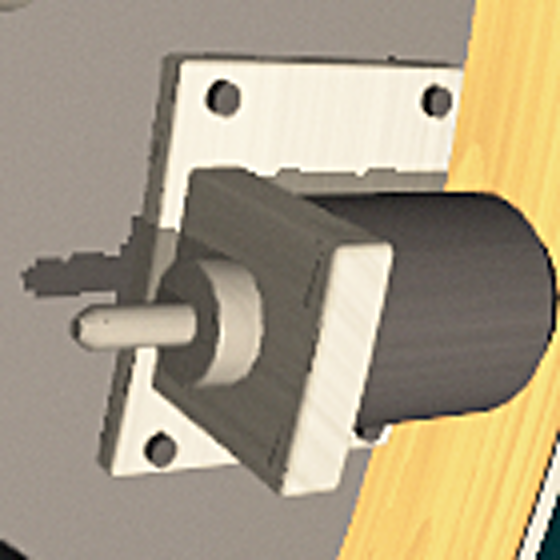

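View pics/w1d.png

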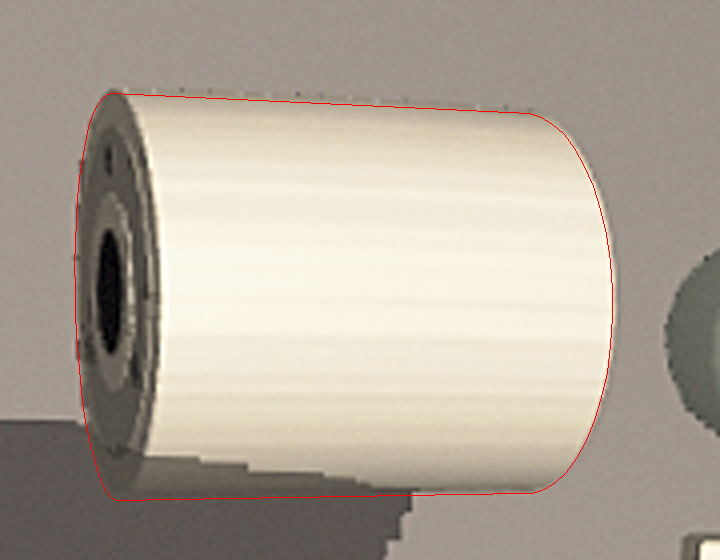

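```bash
python3 - <<'E'
from m import *
f=gw(); P={}
for n,u,h in(('tip',(518.3,281.7),.049),('FL',(544.8,215),.016),('FR',(528.9,318.2),.016),('L2',(614.5,217),.016),('h1',(556,224.5),.016),('h2',(609,225.2),.016),('h3',(540.2,312.4),.016),('spbase',(548,281.5),.049)):
    P[n]=atw(f,*u,h); print(n,P[n].round(4))
a=lambda p,q:np.degrees(np.arctan2(*(P[q]-P[p])[[1,0]]))
print(a('FR','FL')-90,a('FL','L2'),a('h1','h2'),a('h3','h1')-90, a('tip','spbase'))
m=(P['FL']+P['FR'])/2; print(m,np.linalg.norm(P['FL']-P['FR']),m-.045*np.array([np.cos(.045),np.sin(.045),0]))
E
```

```text
tip [ 0.661  -0.0937  0.049 ]
FL [ 0.7023 -0.027   0.016 ]
FR [ 0.7113 -0.1551  0.016 ]
L2 [ 0.819  -0.0215  0.016 ]
h1 [ 0.7211 -0.0369  0.016 ]
h2 [ 0.8112 -0.0325  0.016 ]
h3 [ 0.7267 -0.1477  0.016 ]
spbase [ 0.701  -0.0936  0.049 ]
4.03237710103609 2.7087147568996217 2.7723741154890402 2.8906301874535245 0.19261173740534782
[ 0.70680548 -0.09102952  0.016     ] 0.12842728775154671 [ 0.66185104 -0.09305384  0.016     ]
```

```bash
python3 - <<'E'
from m import *
f=gw(); im=cv2.cvtColor(f['color'],cv2.COLOR_RGB2BGR)
cv2.imwrite('pics/w1f.png',cv2.resize(im[260:400,220:420],None,fx=4,fy=4,interpolation=2))
for z in(.22,.225,.23,.235,.24,.245,.25):
    a,b=atw(f,270.5,283,z),atw(f,375,283,z); print(z,a.round(4),b.round(4),np.linalg.norm(a-b).round(4))
E
```

```text
0.22 [ 0.4283 -0.0309  0.22  ] [ 0.4751 -0.0289  0.22  ] 0.0469
0.225 [ 0.429  -0.0287  0.225 ] [ 0.4743 -0.0269  0.225 ] 0.0453
0.23 [ 0.4296 -0.0266  0.23  ] [ 0.4734 -0.0248  0.23  ] 0.0438
0.235 [ 0.4303 -0.0245  0.235 ] [ 0.4725 -0.0228  0.235 ] 0.0423
0.24 [ 0.4309 -0.0224  0.24  ] [ 0.4717 -0.0207  0.24  ] 0.0408
0.245 [ 0.4316 -0.0203  0.245 ] [ 0.4708 -0.0187  0.245 ] 0.0392
0.25 [ 0.4323 -0.0182  0.25  ] [ 0.4699 -0.0166  0.25  ] 0.0377
```

View pics/w1f.png

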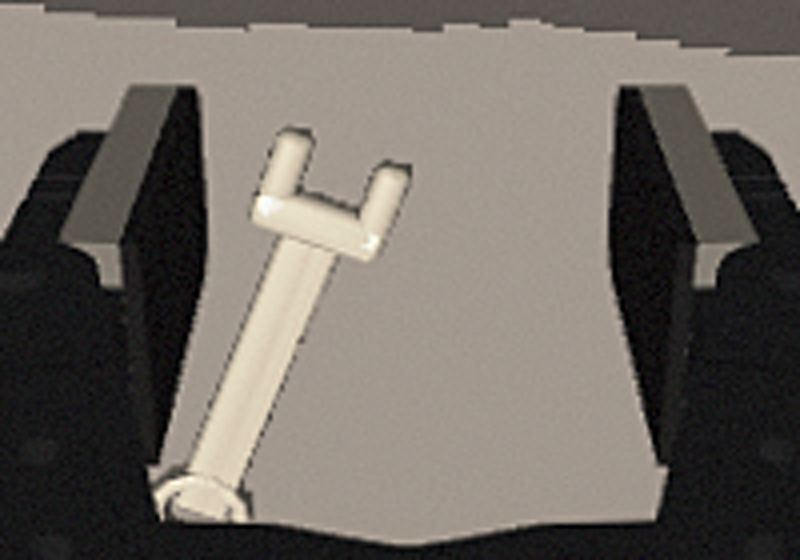

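>>> arm_command(plan=[{"jaw": 0,"travel": [3.5,3,0],"spin": 0},{"jaw": 0,"travel": [7,6,0],"spin": 0},{"jaw": 0,"travel": [10.5,9,0],"spin": 0},{"jaw": 0,"travel": [14,11.8,0],"spin": 0},{"jaw": 0,"travel": [14,11.8,3],"spin": 0},{"jaw": 0,"travel": [14,11.8,6],"spin": 0},{"jaw": 0,"travel": [14,11.8,9],"spin": 0},{"jaw": 0,"travel": [14,11.8,12],"spin": 0},{"jaw": 0,"travel": [14,11.8,15],"spin": 0},{"jaw": 0,"travel": [14,11.8,17],"spin": 0},{"jaw": 0,"travel": [14,11.8,18],"spin": 0},{"jaw": 0,"travel": [14,11.8,18],"spin": 0}])

```text
time_s: 3.3
tcp_pos: [0.5601, 0.1081, 0.0608]
tcp_rot: [0.693, 0.721, -0.002, -0.001]
force: [-1.1, 0.5, 0.4]
width: 0.0425
```

```bash
python3 - <<'E'
from m import *
s,R=state()
f=snap('side','s2.png'); im=cv2.imread('pics/s2.png')
for h in(.05,.06,.07):
    for sx in(-.02,.02):
        p=s['tcp_pos']+R@np.array([0,sx,0]); p[2]=h; print(h,sx,px(f,p).round(1))
cv2.imwrite('pics/s2z.png',cv2.resize(im[120:320,150:350],None,fx=3,fy=3,interpolation=2))
g=gw(); cv2.imwrite('pics/w2.png',cv2.cvtColor(g['color'],cv2.COLOR_RGB2BGR)); x,v=fit([g],(.568,.03,.08)); print(show(x),v)
E
```

```text
t 3.30 tcp [0.5601 0.1081 0.0608] ty yaw 2.20 zaxis [-0.004 -0.001 -1.   ] w 0.043 F [-1.1  0.5  0.4]
0.05 -0.02 [270.3 261.4]
0.05 0.02 [251.3 255.7]
0.06 -0.02 [270.1 256.9]
0.06 0.02 [251.  251.2]
0.07 -0.02 [269.8 252.3]
0.07 0.02 [250.6 246.7]
0.5680 0.0361 yaw 8.60 4.038649559020996
```

View pics/s2z.png

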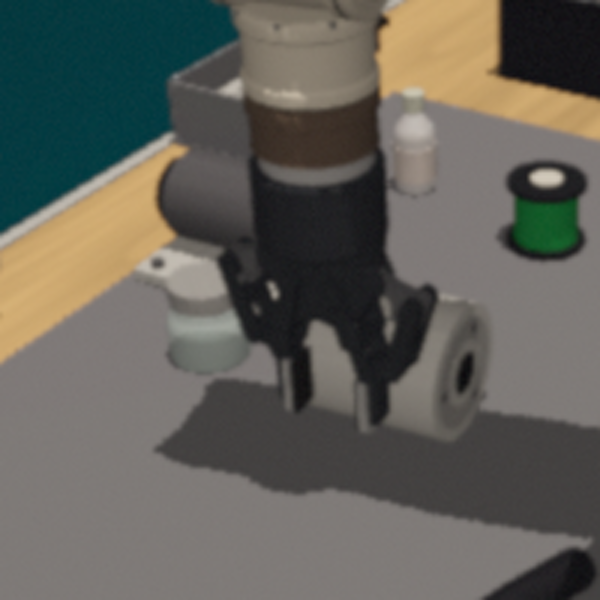

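View pics/w2.png

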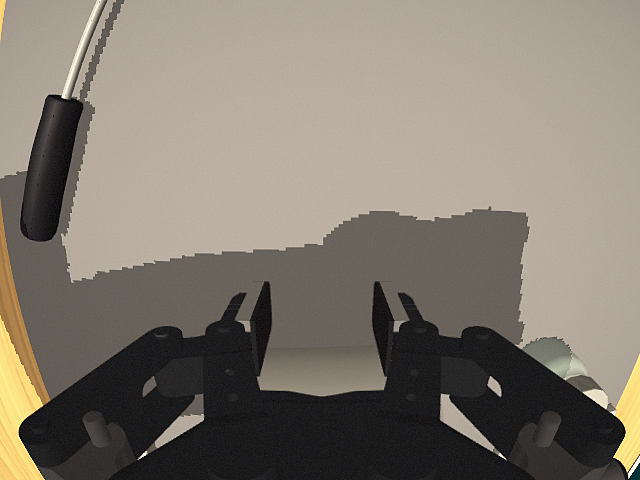

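```bash
python3 - <<'E'
from m import *
s,R=state(); f=imaging.grab_frame('side')
for h in(.045,.05,.055,.06,.065,.07):
    r=[]
    for sx in(-.023,.023):
        p=s['tcp_pos']+R@np.array([0.011,sx,0]); p[2]=h; r+=list(px(f,p).round(1))
    print(h,r)
E
```

```text
t 3.40 tcp [0.562  0.1091 0.0629] ty yaw 2.25 zaxis [ 0. -0. -1.] w 0.043 F [-0.2  0.  -0.6]
0.045 [np.float64(267.6), np.float64(267.4), np.float64(245.7), np.float64(260.7)]
0.05 [np.float64(267.4), np.float64(265.1), np.float64(245.5), np.float64(258.5)]
0.055 [np.float64(267.3), np.float64(262.9), np.float64(245.3), np.float64(256.2)]
0.06 [np.float64(267.2), np.float64(260.6), np.float64(245.1), np.float64(254.0)]
0.065 [np.float64(267.0), np.float64(258.3), np.float64(244.9), np.float64(251.7)]
0.07 [np.float64(266.9), np.float64(256.0), np.float64(244.7), np.float64(249.4)]
```

>>> arm_command(plan=[{"jaw": 0,"travel": [0,0,-0.4],"spin": -0.5},{"jaw": 0,"travel": [-0.8,0,-0.4],"spin": -0.5},{"jaw": 0,"travel": [-1.4,0,-0.4],"spin": -0.5},{"jaw": 0,"travel": [-1.8,0,-0.4],"spin": -0.5},{"jaw": 0,"travel": [-2.1,0,-0.4],"spin": -0.5},{"jaw": 0,"travel": [-2.4,0,-0.4],"spin": -0.5},{"jaw": 0,"travel": [-2.7,0,-0.4],"spin": -0.5},{"jaw": 0,"travel": [-3.0,0,-0.4],"spin": -0.5},{"jaw": 0,"travel": [-3.3,0,-0.4],"spin": -0.5},{"jaw": 0,"travel": [-3.6,0,-0.4],"spin": -0.5},{"jaw": 0,"travel": [-3.8,0,-0.4],"spin": -0.5},{"jaw": 0,"travel": [-4.0,0,-0.4],"spin": -0.5}])

```text
time_s: 4.65
tcp_pos: [0.5649, 0.0758, 0.0721]
tcp_rot: [0.688, 0.726, 0.007, -0.003]
force: [-10.1, 16.6, 26.7]
width: 0.0425
```

```bash
python3 - <<'E'
from m import *
s,R=state()
f=snap('side','s3.png'); im=cv2.imread('pics/s3.png'); t=snap('top','t3.png'); it=cv2.imread('pics/t3.png')
a=cv2.resize(im[120:320,150:350],(400,400)); b=cv2.resize(it[60:260,230:430],(400,400)); cv2.imwrite('pics/c3.png',np.hstack([a,b]))
s,R=state()
E
```

```text
t 4.65 tcp [0.5649 0.0758 0.0721] ty yaw 3.06 zaxis [ 0.005  0.013 -1.   ] w 0.043 F [-10.1  16.6  26.7]
t 4.75 tcp [0.5649 0.0757 0.0723] ty yaw 3.05 zaxis [ 0.005  0.012 -1.   ] w 0.043 F [-9.3 14.8 23.5]
```

View pics/c3.png

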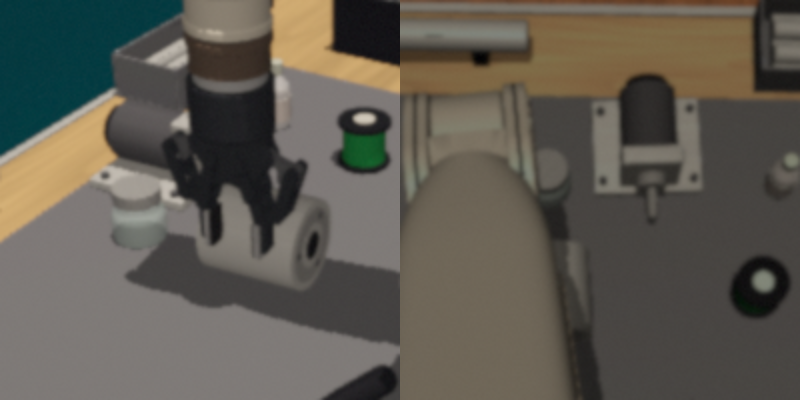

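>>> arm_command(plan=[{"jaw": 0,"travel": [1,0,0],"spin": 0},{"jaw": 0,"travel": [2,0,0],"spin": 0},{"jaw": 0,"travel": [2,0,0.6],"spin": 0},{"jaw": 0,"travel": [2,0,1.3],"spin": 0},{"jaw": 0,"travel": [2,0,1.3],"spin": 0},{"jaw": 0,"travel": [2,0,1.3],"spin": 0}])

```text
time_s: 5.35
tcp_pos: [0.5632, 0.0951, 0.0582]
tcp_rot: [0.688, 0.725, 0.005, -0.003]
force: [0.2, -0.3, 0.1]
width: 0.0427
```

```bash
python3 - <<'E'
from m import *
s,R=state()
f=snap('side','s4.png'); im=cv2.imread('pics/s4.png')
cv2.imwrite('pics/s4z.png',cv2.resize(im[180:300,200:340],None,fx=5,fy=5,interpolation=2))
E
```

```text
t 5.35 tcp [0.5632 0.0951 0.0582] ty yaw 3.00 zaxis [ 0.003  0.012 -1.   ] w 0.043 F [ 0.2 -0.3  0.1]
```

View pics/s4z.png

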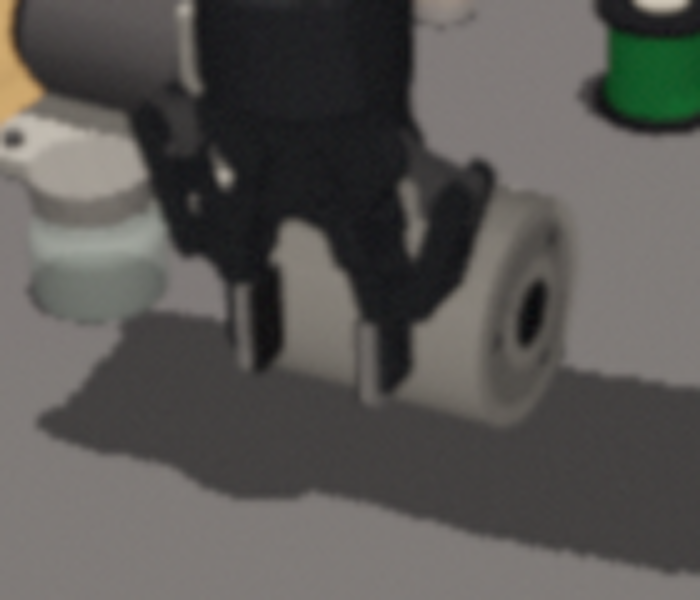

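```bash
python3 - <<'E'
from m import *
s,R=state(); f=imaging.grab_frame('side'); im=cv2.cvtColor(f['color'],cv2.COLOR_RGB2BGR)
k=6;x0,y0=240,210
im=cv2.resize(im[y0:y0+70,x0:x0+80],None,fx=k,fy=k,interpolation=2)
for tip,col in((0,(0,0,255)),(.005,(0,255,255)),(.011,(0,255,0))):
  for w in(.0215,.0285):
    for sg in(-1,1):
        pts=[s['tcp_pos']+R@np.array([.011,sg*w,z]) for z in(tip-.018,tip)]
        q=[tuple(((px(f,p)-[x0,y0]+.5)*k-.5).round().astype(int).tolist()) for p in pts]
        cv2.circle(im,q[1],3,col,-1)
cv2.imwrite('pics/tipchk.png',im)
E
```

```text
t 5.40 tcp [0.5636 0.0952 0.0587] ty yaw 3.01 zaxis [ 0.004  0.012 -1.   ] w 0.043 F [ 0.5 -1.   0.3]
```

View pics/tipchk.png

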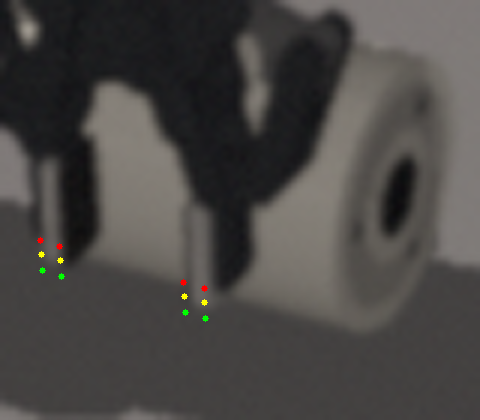

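>>> arm_command(plan=[{"jaw": 0,"travel": [-0.5,0,0],"spin": 0},{"jaw": 0,"travel": [-0.8,0,0],"spin": 0},{"jaw": 0,"travel": [-1.1,0,0],"spin": 0},{"jaw": 0,"travel": [-1.4,0,0],"spin": 0},{"jaw": 0,"travel": [-1.7,0,0],"spin": 0},{"jaw": 0,"travel": [-2.0,0,0],"spin": 0},{"jaw": 0,"travel": [-2.3,0,0],"spin": 0},{"jaw": 0,"travel": [-2.6,0,0],"spin": 0},{"jaw": 0,"travel": [-2.9,0,0],"spin": 0}])

```text
time_s: 6.35
tcp_pos: [0.5653, 0.066, 0.0587]
tcp_rot: [0.688, 0.725, 0.006, -0.002]
force: [-1.0, 0.7, 0.8]
width: 0.0426
```

```bash
python3 - <<'E'
from m import *
s,R=state()
f=imaging.grab_frame('side'); 
x,v=fit([f],(.568,.024,.07),span=.015); print(show(x),v); draw(f,x,'s5.png',(200,160,340,290),4)
s,R=state()
E
```

```text
t 6.35 tcp [0.5653 0.066  0.0587] ty yaw 3.01 zaxis [ 0.005  0.012 -1.   ] w 0.043 F [-1.   0.7  0.8]
0.5679 0.0093 yaw 5.61 15.461969375610352
t 6.40 tcp [0.5653 0.0656 0.0587] ty yaw 2.98 zaxis [ 0.005  0.012 -1.   ] w 0.043 F [-0.5  0.   0.4]
```

View pics/s5.png

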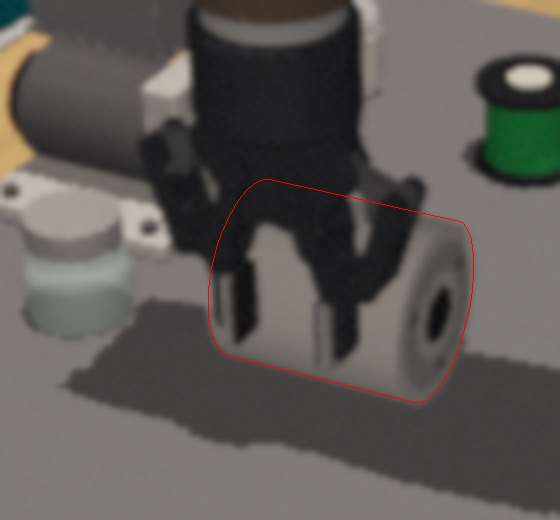

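>>> arm_command(plan=[{"jaw": 0,"travel": [-0.3,0,0],"spin": 0},{"jaw": 0,"travel": [-0.7,0,0],"spin": 0},{"jaw": 0,"travel": [-1.1,0,0],"spin": 0},{"jaw": 0,"travel": [-1.5,0,0],"spin": 0},{"jaw": 0,"travel": [-1.9,0,0],"spin": 0},{"jaw": 0,"travel": [-2.3,0,0],"spin": 0},{"jaw": 0,"travel": [-2.7,0,0],"spin": 0},{"jaw": 0,"travel": [-3.1,0,0],"spin": 0},{"jaw": 0,"travel": [-3.5,0,0],"spin": 0},{"jaw": 0,"travel": [-3.9,0,0],"spin": 0},{"jaw": 0,"travel": [-4.3,0,0],"spin": 0},{"jaw": 0,"travel": [-4.7,0,0],"spin": 0}])

```text
time_s: 7.6
tcp_pos: [0.5678, 0.0183, 0.0581]
tcp_rot: [0.688, 0.725, 0.006, -0.002]
force: [0.7, -0.6, -0.0]
width: 0.0427
```

```bash
python3 - <<'E'
from m import *
s,R=state()
f=imaging.grab_frame('side'); t=imaging.grab_frame('top')
x,v=fit([f],(.570,s['tcp_pos'][1]-.06,.06),span=.015); print(show(x),v); draw(f,x,'s6.png',(180,140,320,280),4)
a=cv2.imread('pics/s6.png'); b=cv2.resize(cv2.cvtColor(t['color'],cv2.COLOR_RGB2BGR)[100:260,230:430],None,fx=2,fy=2); c=np.zeros((560,960,3),np.uint8); c[:560,:560]=a; c[:320,560:]=b; cv2.imwrite('pics/c6.png',cv2.resize(c,None,fx=.83,fy=.83))
E
```

```text
t 7.60 tcp [0.5678 0.0183 0.0581] ty yaw 2.98 zaxis [ 0.005  0.012 -1.   ] w 0.043 F [ 0.7 -0.6 -0. ]
0.5711 -0.0388 yaw 6.25 15.524545669555664
```

View pics/c6.png

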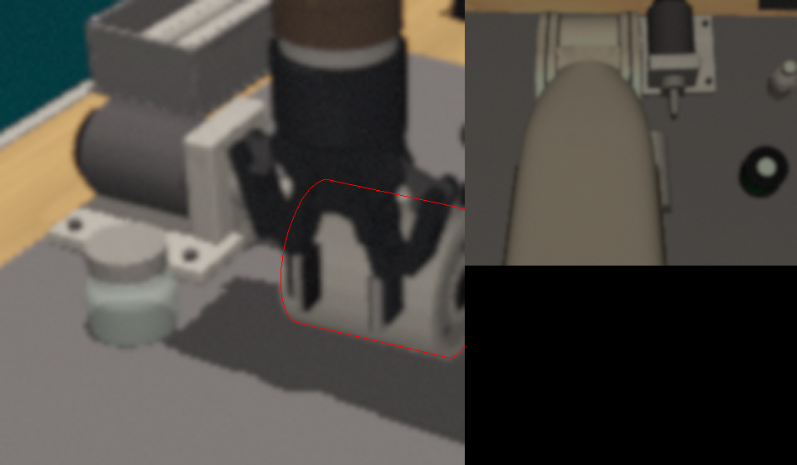

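>>> arm_command(plan=[{"jaw": 0,"travel": [-0.4,0,0],"spin": 0},{"jaw": 0,"travel": [-0.8,0,0],"spin": 0},{"jaw": 0,"travel": [-1.2,0,0],"spin": 0},{"jaw": 0,"travel": [-1.6,0,0],"spin": 0},{"jaw": 0,"travel": [-2.0,0,0],"spin": 0},{"jaw": 0,"travel": [-2.4,0,0],"spin": 0},{"jaw": 0,"travel": [-2.8,0,0],"spin": 0},{"jaw": 0,"travel": [-3.1,0,0],"spin": 0},{"jaw": 0,"travel": [-3.4,0,0],"spin": 0},{"jaw": 0,"travel": [-3.6,0,0],"spin": 0},{"jaw": 0,"travel": [-3.8,0,0],"spin": 0},{"jaw": 0,"travel": [-4.0,0,0],"spin": 0}])

```text
time_s: 8.9
tcp_pos: [0.5698, -0.022, 0.0576]
tcp_rot: [0.689, 0.725, 0.006, -0.002]
force: [0.3, -0.2, -0.7]
width: 0.0428
```

>>> arm_command(plan=[{"jaw": 0,"travel": [0.4,0,0],"spin": 0},{"jaw": 0,"travel": [3,0,-1],"spin": 0},{"jaw": 0,"travel": [6,0,-5],"spin": 0},{"jaw": 0,"travel": [7,-2,-10],"spin": 0},{"jaw": 0,"travel": [6,-6,-14],"spin": 0},{"jaw": 0,"travel": [4,-10,-18],"spin": 0},{"jaw": 0,"travel": [1,-12,-20],"spin": 0},{"jaw": 0,"travel": [-2,-13,-20],"spin": 0},{"jaw": 0,"travel": [-4,-13,-20],"spin": 0},{"jaw": 0,"travel": [-4,-13,-20],"spin": 0}])

```text
time_s: 9.9
tcp_pos: [0.441, -0.0726, 0.2574]
tcp_rot: [0.69, 0.724, 0.006, -0.001]
force: [-0.4, -0.3, -0.3]
width: 0.0428
```

```bash
cat >> m.py <<'E'
def rel(x,tip=(.6615,-.0925),yaw=np.radians(2.8)):
    e=np.array([np.cos(yaw),np.sin(yaw)]); n=np.array([-e[1],e[0]]); d=np.array(x[:2])-np.array(tip)
    print('  ex (goal -85): %.1f mm, ey %.1f mm, dyaw %.1f'%(d@e*1e3,d@n*1e3,np.degrees(x[2]-yaw)))
E
python3 - <<'E'
from m import *
s,R=state()
t=imaging.grab_frame('top');f=imaging.grab_frame('side');g=gw()
for n,c in(('top',t),('side',f),('wrist',g)):
    x,v=fit([c],(.573,-.09,.06),span=.018); print(n,show(x),v); rel(x)
    if n=='wrist': cv2.imwrite('pics/w7.png',cv2.cvtColor(g['color'],cv2.COLOR_RGB2BGR)); xw=x
p=proj(g,cyl(np.array([xw[0],xw[1],.049]),xw[2])).mean(0); print(p)
im=cv2.imread('pics/w7.png'); h=hull(g,cyl(np.array([xw[0],xw[1],.049]),xw[2])); cv2.polylines(im,[h.round().astype(np.int32)],True,(0,0,255),1); cv2.imwrite('pics/w7d.png',im)
E
```

```text
t 9.90 tcp [ 0.441  -0.0726  0.2574] ty yaw 2.75 zaxis [ 0.007  0.011 -1.   ] w 0.043 F [-0.4 -0.3 -0.3]
top 0.5973 -0.1098 yaw -3.34 8.681796073913574
  ex (goal -85): -65.0 mm, ey -14.1 mm, dyaw -6.1
side 0.5736 -0.0801 yaw 3.83 22.149654388427734
  ex (goal -85): -87.2 mm, ey 16.6 mm, dyaw 1.0
wrist 0.5774 -0.0789 yaw 5.41 24.59364891052246
  ex (goal -85): -83.3 mm, ey 17.7 mm, dyaw 2.6
[454.84957165 228.55953074]
```

View pics/w7d.png

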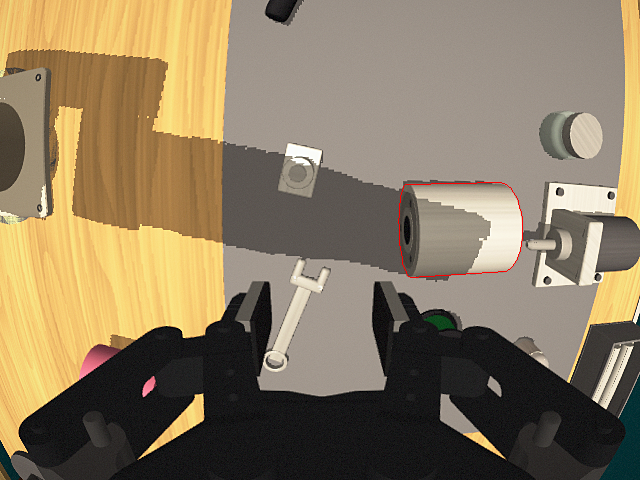

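>>> arm_command(plan=[{"jaw": 0,"travel": [0.5,4,0],"spin": 0},{"jaw": 0,"travel": [1,8,0],"spin": 0},{"jaw": 0,"travel": [1.5,12,0],"spin": 0},{"jaw": 0,"travel": [2,15,0],"spin": 0},{"jaw": 0,"travel": [2,16,0],"spin": 0},{"jaw": 0,"travel": [2,16,0],"spin": 0},{"jaw": 0,"travel": [2,16,0],"spin": 0}])

```text
time_s: 10.75
tcp_pos: [0.5993, -0.041, 0.2563]
tcp_rot: [0.688, 0.726, 0.005, -0.004]
force: [-0.3, -0.6, -0.7]
width: 0.0426
```

```bash
python3 - <<'E'
from m import *
s,R=state()
g=gw()
x,v=fit([g],(.575,-.08,.06),span=.012); print(show(x),v); rel(x)
im=cv2.cvtColor(g['color'],cv2.COLOR_RGB2BGR); cv2.imwrite('pics/w8.png',im); h=hull(g,cyl(np.array([x[0],x[1],.049]),x[2])); cv2.polylines(im,[h.round().astype(np.int32)],True,(0,0,255),1); cv2.imwrite('pics/w8d.png',im)
E
```

```text
t 10.75 tcp [ 0.5993 -0.041   0.2563] ty yaw 3.05 zaxis [ 0.002  0.012 -1.   ] w 0.043 F [-0.3 -0.6 -0.7]
0.5774 -0.0777 yaw 7.14 18.431032180786133
  ex (goal -85): -83.3 mm, ey 18.9 mm, dyaw 4.3
```

View pics/w8d.png

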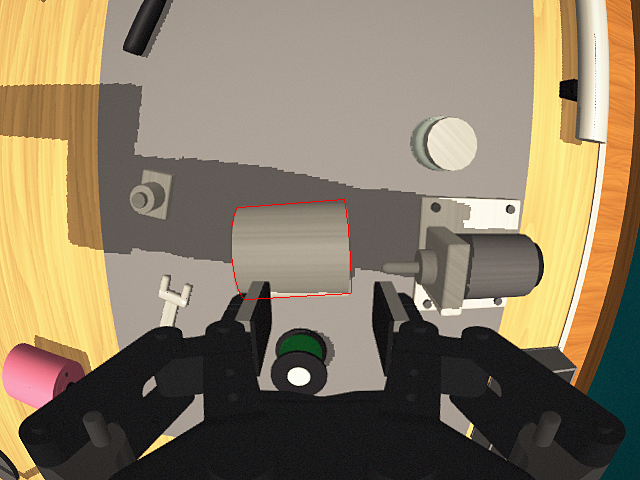

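>>> arm_command(plan=[{"jaw": 0,"travel": [-3,1,0],"spin": 0},{"jaw": 0,"travel": [-5,2,-1],"spin": 0},{"jaw": 0,"travel": [-6,2,-1],"spin": 0},{"jaw": 0,"travel": [-6,2,-1],"spin": 0},{"jaw": 0,"travel": [-6,2,-1],"spin": 0}])

```text
time_s: 11.3
tcp_pos: [0.6213, -0.1, 0.2661]
tcp_rot: [0.688, 0.725, 0.005, -0.004]
force: [-0.2, -0.1, -1.0]
width: 0.0427
```

```bash
python3 - <<'E'
from m import *
s,R=state()
g=gw()
x,v=fit([g],(.575,-.08,.06),span=.012); print(show(x),v); rel(x)
im=cv2.cvtColor(g['color'],cv2.COLOR_RGB2BGR); cv2.imwrite('pics/w9.png',im); im=cv2.resize(im[90:290,200:460],None,fx=3,fy=3,interpolation=2); h=(hull(g,cyl(np.array([x[0],x[1],.049]),x[2]))-[200,90]+.5)*3-.5; cv2.polylines(im,[h.round().astype(np.int32)],True,(0,0,255),1); cv2.imwrite('pics/w9d.png',im)
E
```

```text
t 11.30 tcp [ 0.6213 -0.1     0.2661] ty yaw 3.00 zaxis [ 0.002  0.013 -1.   ] w 0.043 F [-0.2 -0.1 -1. ]
0.5769 -0.0806 yaw 3.80 22.329631805419922
  ex (goal -85): -83.9 mm, ey 16.0 mm, dyaw 1.0
```

View pics/w9d.png

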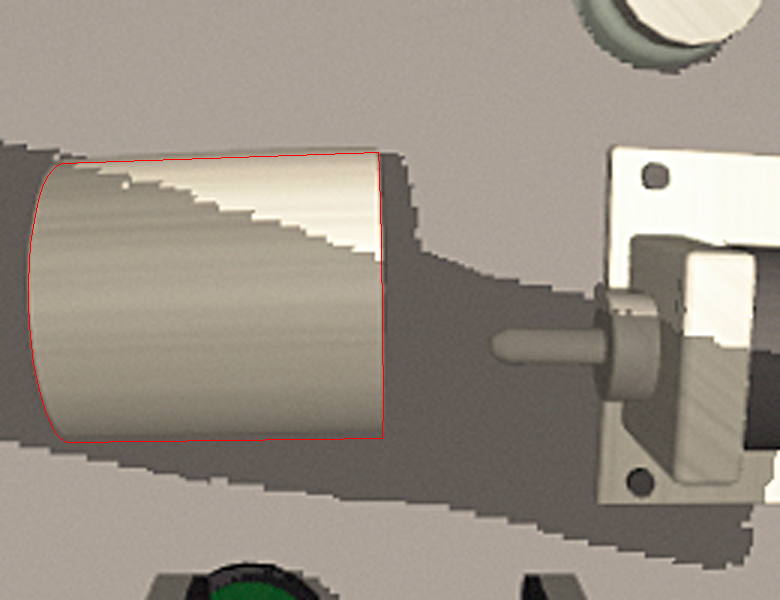

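```bash
cat > sp.py <<'E'
from m import *
def an(g,pts,x0,y0,k):
    P={}
    for n,(u,v,h) in pts.items():
        P[n]=atw(g,x0+(u+.5)/k-.5,y0+(v+.5)/k-.5,h); print(n,P[n].round(4))
    return P
E
python3 - <<'E'
from sp import *
g=gw()
P=an(g,dict(tip=(490,346,.049),base=(604,346.5,.049),FL=(612,147,.016),FR=(598,502,.016),h1=(655.5,176,.016),h3=(641,482,.016),L2=(778,157,.016)),200,90,3)
a=lambda p,q:np.degrees(np.arctan2(*(P[q]-P[p])[[1,0]]))
print(a('tip','base'),a('FR','FL')-90,a('h3','h1')-90,a('FL','L2')); m=(P['FL']+P['FR'])/2; print(m, m-.045*np.array([np.cos(.049),np.sin(.049),0]))
E
```

```text
tip [ 0.6629 -0.0914  0.049 ]
base [ 0.7001 -0.0893  0.049 ]
FL [ 0.7048 -0.0244  0.016 ]
FR [ 0.7115 -0.152   0.016 ]
h1 [ 0.7212 -0.0331  0.016 ]
h3 [ 0.7269 -0.1436  0.016 ]
L2 [ 0.7664 -0.0216  0.016 ]
3.246985753672744 3.0097099102840303 2.9811341857062814 2.585400243029548
[ 0.70818441 -0.08819167  0.016     ] [ 0.66323842 -0.09039579  0.016     ]
```

>>> arm_command(plan=[{"jaw": 0,"travel": [4,-1.5,0],"spin": 0},{"jaw": 0,"travel": [8,-3,0],"spin": 0},{"jaw": 0,"travel": [10.7,-4.4,2],"spin": 0},{"jaw": 0,"travel": [10.7,-4.4,5],"spin": 0},{"jaw": 0,"travel": [10.7,-4.4,9],"spin": 0},{"jaw": 0,"travel": [10.7,-4.4,13],"spin": 0},{"jaw": 0,"travel": [10.7,-4.4,16.5],"spin": 0},{"jaw": 0,"travel": [10.7,-4.4,19],"spin": 0},{"jaw": 0,"travel": [10.7,-4.4,20.7],"spin": 0},{"jaw": 0,"travel": [10.7,-4.4,20.7],"spin": 0},{"jaw": 0,"travel": [10.7,-4.4,20.7],"spin": 0}])

```text
time_s: 12.5
tcp_pos: [0.5719, 0.0083, 0.0606]
tcp_rot: [0.688, 0.726, 0.005, -0.004]
force: [0.2, 0.8, 0.5]
width: 0.0428
```

```bash
python3 - <<'E'
from m import *
s,R=state()
E
```

```text
t 12.50 tcp [0.5719 0.0083 0.0606] ty yaw 3.11 zaxis [ 0.001  0.013 -1.   ] w 0.043 F [0.2 0.8 0.5]
```

>>> arm_command(plan=[{"jaw": 0,"travel": [-0.8,0,0.2],"spin": 0.1},{"jaw": 0,"travel": [-1.8,0,0.2],"spin": 0.1},{"jaw": 0,"travel": [-2.5,0,0.2],"spin": 0.1},{"jaw": 0,"travel": [-2.8,0,0.2],"spin": 0.1},{"jaw": 0,"travel": [-3.0,0,0.2],"spin": 0.1},{"jaw": 0,"travel": [-3.2,0,0.2],"spin": 0.1},{"jaw": 0,"travel": [-3.4,0,0.2],"spin": 0.1},{"jaw": 0,"travel": [-3.6,0,0.2],"spin": 0.1},{"jaw": 0,"travel": [-3.8,0,0.2],"spin": 0.1},{"jaw": 0,"travel": [-4.0,0,0.2],"spin": 0.1},{"jaw": 0,"travel": [-4.2,0,0.2],"spin": 0.1},{"jaw": 0,"travel": [-4.4,0,0.2],"spin": 0.1}])

```text
time_s: 13.7
tcp_pos: [0.5743, -0.0357, 0.058]
tcp_rot: [0.688, 0.725, 0.005, -0.004]
force: [-0.1, -0.1, 0.2]
width: 0.0427
```

```bash
python3 - <<'E'
from m import *
s,R=state()
E
```

```text
t 13.70 tcp [ 0.5743 -0.0357  0.058 ] ty yaw 3.02 zaxis [ 0.001  0.013 -1.   ] w 0.043 F [-0.1 -0.1  0.2]
```

>>> arm_command(plan=[{"jaw": 0,"travel": [0.4,0,0],"spin": 0},{"jaw": 0,"travel": [2.5,0,0],"spin": 0},{"jaw": 0,"travel": [4,0,-3],"spin": 0},{"jaw": 0,"travel": [4,0,-7],"spin": 0},{"jaw": 0,"travel": [4,0,-11],"spin": 0},{"jaw": 0,"travel": [4,0,-15],"spin": 0},{"jaw": 0,"travel": [2,2,-19],"spin": 0},{"jaw": 0,"travel": [-2,4,-21],"spin": 0},{"jaw": 0,"travel": [-6,4.5,-21],"spin": 0},{"jaw": 0,"travel": [-8,4.5,-21],"spin": 0},{"jaw": 0,"travel": [-8,4.5,-21],"spin": 0},{"jaw": 0,"travel": [-8,4.5,-21],"spin": 0}])

```text
time_s: 14.9
tcp_pos: [0.6229, -0.1158, 0.2667]
tcp_rot: [0.689, 0.725, 0.005, -0.004]
force: [0.0, 0.5, 0.2]
width: 0.0429
```

```bash
python3 - <<'E'
from m import *
s,R=state()
g=gw(); f=imaging.grab_frame('side')
x,v=fit([g],(.577,-.095,.06),span=.012); print(show(x),v); rel(x,(.663,-.091),np.radians(2.95))
y,v=fit([f],(.574,-.095,.06),span=.012); print('side',show(y),v); rel(y,(.6595,-.09),np.radians(2.9))
im=cv2.cvtColor(g['color'],cv2.COLOR_RGB2BGR); cv2.imwrite('pics/w10.png',im); im=cv2.resize(im[90:290,200:460],None,fx=3,fy=3,interpolation=2); h=(hull(g,cyl(np.array([x[0],x[1],.049]),x[2]))-[200,90]+.5)*3-.5; cv2.polylines(im,[h.round().astype(np.int32)],True,(0,0,255),1); cv2.imwrite('pics/w10d.png',im)
draw(f,y,'s10.png',(180,140,340,280),4)
E
```

```text
t 14.90 tcp [ 0.6229 -0.1158  0.2667] ty yaw 2.97 zaxis [ 0.001  0.014 -1.   ] w 0.043 F [0.  0.5 0.2]
0.5779 -0.0939 yaw 4.02 23.55976676940918
  ex (goal -85): -85.2 mm, ey 1.5 mm, dyaw 1.1
side 0.5746 -0.0967 yaw 3.61 21.49031639099121
  ex (goal -85): -85.1 mm, ey -2.4 mm, dyaw 0.7
```

View pics/w10d.png

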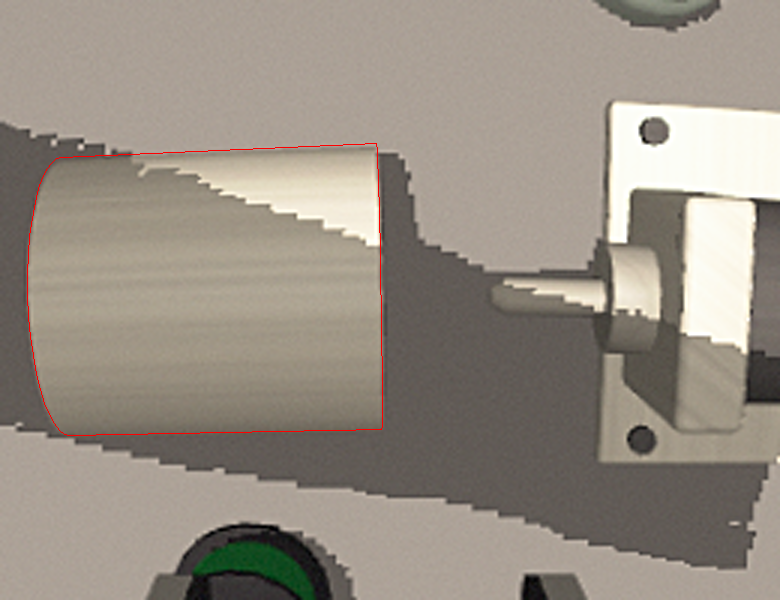

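View pics/s10.png

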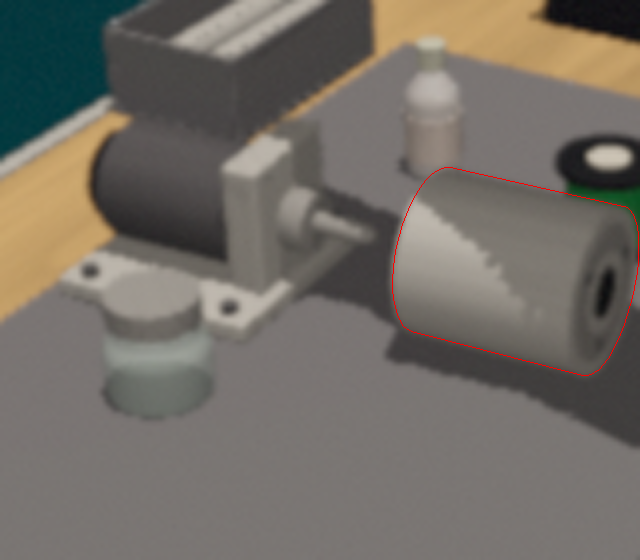

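```bash
python3 - <<'E'
from sp import *
g=gw(); f=imaging.grab_frame('side'); t=imaging.grab_frame('top')
P=an(g,dict(tip=(490,295,.049),base=(604,298,.049),FL=(612,101,.016),FR=(600,462,.016),h1=(655,131,.016),h3=(641.5,440,.016)),200,90,3)
a=lambda p,q:np.degrees(np.arctan2(*(P[q]-P[p])[[1,0]]))
print(a('tip','base'),a('FR','FL')-90,a('h3','h1')-90); m=(P['FL']+P['FR'])/2; yw=np.radians(2.95);print(m-.045*np.array([np.cos(yw),np.sin(yw),0]))
im=cv2.cvtColor(f['color'],cv2.COLOR_RGB2BGR)[180:240,240:350]; cv2.imwrite('pics/s11.png',cv2.resize(im,None,fx=7,fy=7,interpolation=2))
im=cv2.cvtColor(g['color'],cv2.COLOR_RGB2BGR)[130:240,310:430]; cv2.imwrite('pics/w11.png',cv2.resize(im,None,fx=5,fy=5,interpolation=2))
im=cv2.cvtColor(t['color'],cv2.COLOR_RGB2BGR)[100:260,250:420]; cv2.imwrite('pics/t11.png',cv2.resize(im,None,fx=3,fy=3,interpolation=2))
E
```

```text
tip [ 0.6633 -0.0902  0.049 ]
base [ 0.7002 -0.0887  0.049 ]
FL [ 0.7053 -0.0233  0.016 ]
FR [ 0.7122 -0.1519  0.016 ]
h1 [ 0.7214 -0.0322  0.016 ]
h3 [ 0.7269 -0.1429  0.016 ]
2.341711220382309 3.0921054199664724 2.843200553656928
[ 0.66381791 -0.08992135  0.016     ]
```

View pics/s11.png

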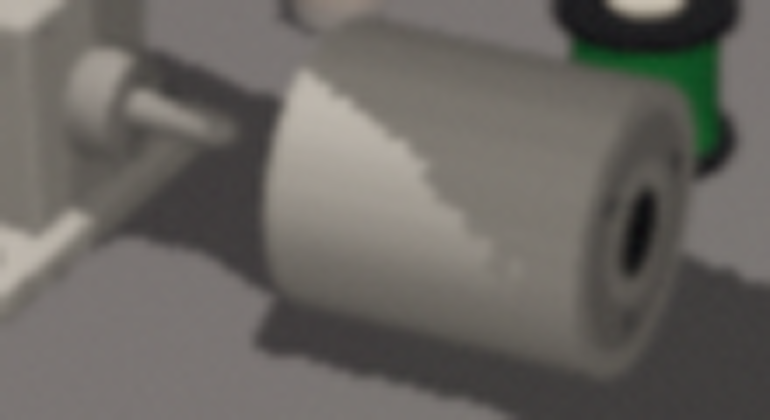

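View pics/w11.png

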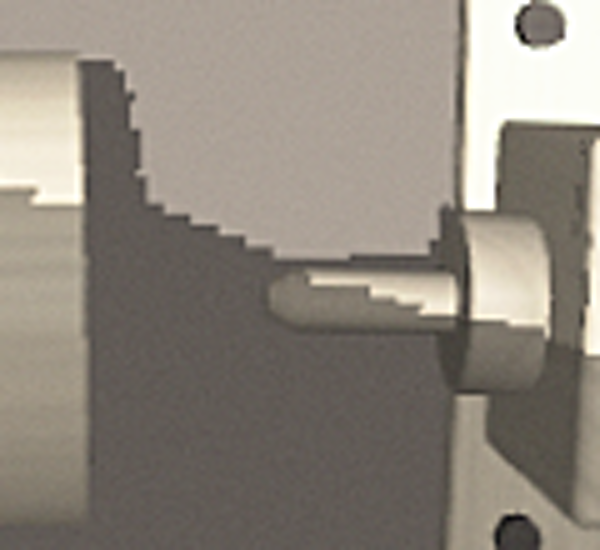

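View pics/t11.png

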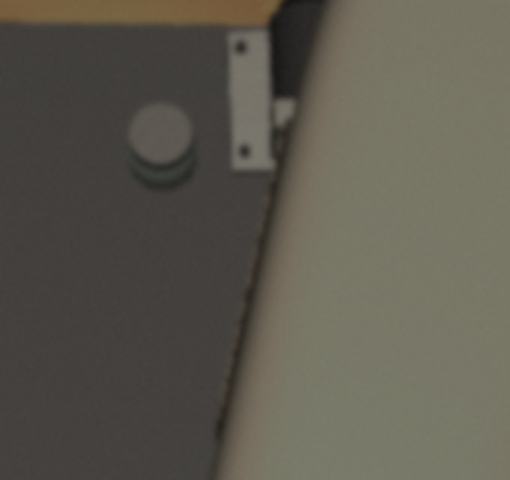

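>>> arm_command(plan=[{"jaw": 0,"travel": [0,-5,0],"spin": 0},{"jaw": 0,"travel": [0,-10,0],"spin": 0},{"jaw": 0,"travel": [0,-15,0],"spin": 0},{"jaw": 0,"travel": [0,-19,0],"spin": 0},{"jaw": 0,"travel": [0,-20,0],"spin": 0},{"jaw": 0,"travel": [0,-20,0],"spin": 0},{"jaw": 0,"travel": [0,-20,0],"spin": 0}])

```text
time_s: 15.85
tcp_pos: [0.4247, -0.1253, 0.2675]
tcp_rot: [0.687, 0.726, 0.006, -0.003]
force: [0.4, -0.4, 0.0]
width: 0.0425
```

```bash
python3 - <<'E'
from sp import *
s,R=state()
g=gw()
x,v=fit([g],(.577,-.094,.06),span=.009); print(show(x),v)
im=cv2.cvtColor(g['color'],cv2.COLOR_RGB2BGR); cv2.imwrite('pics/w12.png',im); h=hull(g,cyl(np.array([x[0],x[1],.049]),x[2])); 
im=cv2.resize(im[130:300,360:640],None,fx=2.85,fy=2.85,interpolation=2); h=(h-[360,130]+.5)*2.85-.5; cv2.polylines(im,[h.round().astype(np.int32)],True,(0,0,255),1); cv2.imwrite('pics/w12d.png',im)
E
```

```text
t 15.85 tcp [ 0.4247 -0.1253  0.2675] ty yaw 3.16 zaxis [ 0.004  0.012 -1.   ] w 0.043 F [ 0.4 -0.4  0. ]
0.5778 -0.0941 yaw 5.22 22.14723777770996
```

View pics/w12d.png

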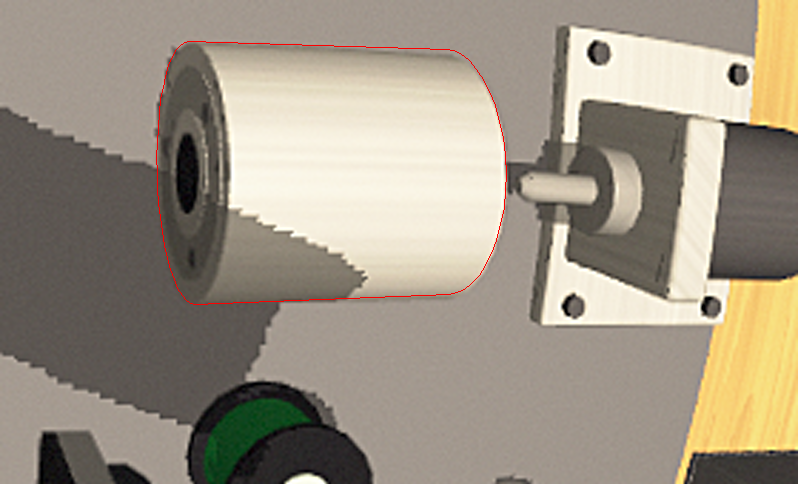

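```bash
python3 - <<'E'
from sp import *
g=gw()
P=an(g,dict(bore=(187,174,.049),tip=(519,184,.049),base=(598,188,.049),FL=(567,26,.016),FR=(542,325,.016),h1=(599,52,.016),h3=(573,306,.016),h2=(738,74,.016),h4=(711,306,.016)),360,130,2.85)
a=lambda p,q:np.degrees(np.arctan2(*(P[q]-P[p])[[1,0]]))
print(a('bore','tip'),a('tip','base'),a('FR','FL')-90,a('h3','h1')-90,a('h4','h2')-90,a('h1','h2'),a('h3','h4'))
for yw in (2.5,2.9,3.2):
    e=np.array([np.cos(np.radians(yw)),np.sin(np.radians(yw))]);n=np.array([-e[1],e[0]])
    for nm in('bore','FL','FR','h1','h3'): print(yw,nm,(1e3*(P[nm]-P['tip'])[:2]@np.c_[e,n]).round(1))
E
```

```text
bore [ 0.5274 -0.0992  0.049 ]
tip [ 0.6638 -0.0909  0.049 ]
base [ 0.7042 -0.0885  0.049 ]
FL [ 0.703 -0.025  0.016]
FR [ 0.7117 -0.1533  0.016 ]
h1 [ 0.7221 -0.0332  0.016 ]
h3 [ 0.7276 -0.144   0.016 ]
h2 [ 0.8126 -0.0289  0.016 ]
h4 [ 0.8182 -0.1391  0.016 ]
3.514101180618738 3.4033583757455395 3.9126980476113147 2.8210253877825693 2.919406686759203 2.672896710061394 3.0421453128565847
2.5 bore [-136.6   -2.4]
2.5 FL [42.  64.1]
2.5 FR [ 45.2 -64.5]
2.5 h1 [60.8 55.1]
2.5 h3 [ 61.4 -55.8]
2.9 bore [-136.7   -1.5]
2.9 FL [42.5 63.8]
2.9 FR [ 44.7 -64.8]
2.9 h1 [61.2 54.7]
2.9 h3 [ 61.  -56.3]
3.2 bore [-136.7   -0.7]
3.2 FL [42.8 63.5]
3.2 FR [ 44.4 -65.1]
3.2 h1 [61.5 54.3]
3.2 h3 [ 60.7 -56.6]
```

>>> arm_command(plan=[{"jaw": 0,"travel": [-4,-2,0],"spin": 0},{"jaw": 0,"travel": [-8,-4,0],"spin": 0},{"jaw": 0,"travel": [-12,-6,0],"spin": 0},{"jaw": 0,"travel": [-16,-10,0],"spin": 0},{"jaw": 0,"travel": [-20,-14,0],"spin": 0},{"jaw": 0,"travel": [-23,-17,0],"spin": 0},{"jaw": 0,"travel": [-25,-20,0],"spin": 0},{"jaw": 0,"travel": [-27,-22,0],"spin": 0},{"jaw": 0,"travel": [-28,-23,0],"spin": 0},{"jaw": 0,"travel": [-28,-23,0],"spin": 0}])

```text
time_s: 16.95
tcp_pos: [0.2107, -0.419, 0.262]
tcp_rot: [0.688, 0.726, 0.006, -0.004]
force: [-0.0, 0.1, -0.7]
width: 0.0426
```

```bash
python3 - <<'E'
from sp import *
s,R=state()
t=imaging.grab_frame('top'); f=imaging.grab_frame('side')
x,v=fit([t],(.577,-.094,.06),span=.009); print(show(x),v); draw(t,x,'t13.png',(300,90,430,250),4.5 and 4)
y,v=fit([f],(.575,-.096,.06),span=.009); print('side',show(y),v)
E
```

```text
t 16.95 tcp [ 0.2107 -0.419   0.262 ] ty yaw 3.05 zaxis [ 0.002  0.014 -1.   ] w 0.043 F [-0.   0.1 -0.7]
0.5772 -0.0926 yaw 4.60 16.366125106811523
side 0.5750 -0.0969 yaw 4.24 25.46200942993164
```

View pics/t13.png

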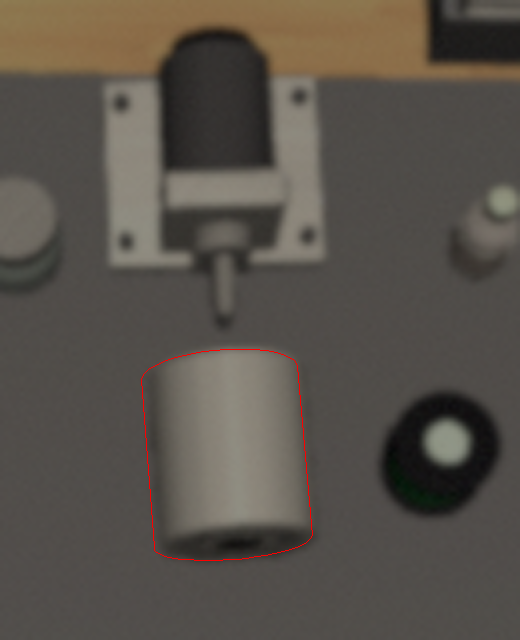

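```bash
python3 - <<'E'
from m import *
f=snap('top','end.png')
a=cv2.imread('pics/top1.png').astype(int);b=cv2.imread('pics/end.png').astype(int)
d=np.abs(a-b).max(2)[105:310,145:490]; m=(cv2.medianBlur((d>25).astype(np.uint8),5)); n,l,st,c=cv2.connectedComponentsWithStats(m)
print([(s[:5]+[145,105,0,0,0]).tolist() for s in st[1:] if s[4]>15])
print(bot.job_done())
E
```

```text
[[343, 177, 32, 53, 1468], [287, 180, 34, 53, 1421], [479, 303, 11, 7, 43]]
the job is handed in; nothing more can be done
None
```

I rolled the drum to its place in front of the spindle by pushing it with the half-open fingertips on its upper flank, in slow strokes. I then backed the arm well clear and handed the job in at about 17 s.

**First stroke:** this one was too high and wedged. The wrist force reached about 27 N upward and 17 N sideways. I backed off, lowered the fingers about 13 mm, and after that the drum rolled with almost no force.

**Last checks:**
- **Distance:** the drum's centre is about 85 mm before the tip, which is the 35 mm gap asked for.
- **Sideways:** the wrist camera puts the drum's centre 0.5 to 1 mm off the spindle's line. The other two cameras disagree: the side camera says about −2 mm and the top camera about +2 to +3 mm. I trusted the closer wrist view.
- **Angle:** the drum's axis is about 1 to 2° off the spindle's by the wrist camera, and the readings varied. I did not correct this.
- **Other things on the mat:** comparing the top pictures from before and after, only the drum's old and new places changed, apart from a small patch at the mat's corner that I did not look into.

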